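# Catch a feed sample and snap the pot into the shaker

### The job

Take the sample pot by its bridge handle, hold it under the chute and raise it so that its rim lifts the gate, catching all five feed cubes in the pot. Then press the pot down into the spring-clip holder on the shaker until it snaps past the clips and sits fully home, and keep pressing it down firmly (about 12 N): finish still gripping the handle and pushing, without letting go. Leave the bottles and the jar on the bench alone.

Things in the scene. Friction and masses are not known exactly. Their poses are not given: they have to be found in the camera images.
- pot_grip (a point): Centre of the pot's handle grip, where to grasp it: an upright white block 10 mm thick along the pot's x, 42 mm long along y, 24 mm tall, carried across the open mouth by two steel posts (6 mm thick) at y = +-41 mm. It lies on the pot's axis, 165 mm above the pot's underside. Axes are the pot's: z up when upright.
- pot: Loose white plastic sample pot, 0.11 to 0.18 kg, origin at the centre of its underside, z up. Round, mouth open upwards, rim 60 mm above the underside and 84 mm across outside, wall 3 mm, inner floor 18 mm above the underside. Between rim and handle the mouth is free from the +x and -x sides. Starts upright and empty on the bench.
- pot_base (a point): Centre of the pot's underside (same point and axes as the pot's origin). The pot's foot is a solid snap plug: 72 mm across at the bottom, widening to a bead 85 mm across at 12 mm height, narrowing to 77 mm at 18 mm.
- chute_lip (a point): Middle of the lower edge (lip) of the fixed steel chute's floor, 130 mm above the bench. Axes are the chute's: z up; the trough rises at 35 degrees from the lip along +x (85 mm long, inside 40 mm wide along y, sides 24 mm high); pieces slide out towards -x. Its post (at x = 48 mm and beyond) and foot plate (from x = 50 mm, 100 mm wide, 12 mm high) leave room for the pot under the lip.
- gate (a joint): Lift in m of the upright gate plate that shuts the chute's mouth: 0 shut, stop at 0.032; from 0.028 the cubes run out freely. About 60 g, drops shut when let down. Plate 3 mm thick, centred 4 mm in front (-x) of the lip, 62 mm wide, from 0.5 to 26.5 mm above the lip when shut. Two legs at y = +-28 mm run down from it to the lift bar.
- gate_bar (a point): Middle of the underside of the gate's flat lift bar, 42 mm below the lip when shut and rising with the gate; axes are the chute's. The bar is 62 mm long along y and 20 mm wide along x (x from -5.5 to 14.5 mm from the lip). A pot's rim raised under it lifts the gate. With the pot's axis 26 mm in front (-x) of the lip and the pot's x along the chute's x, its rim lifts the bar and the cubes fall into its mouth.
- cube0_center (a point): Centre of one of five loose brown feed cubes, 18 x 16 x 16 mm, about 10 g, lying in the chute behind the gate at the start.
- cube1_center (a point): Centre of one of five loose brown feed cubes, 18 x 16 x 16 mm, about 10 g, lying in the chute behind the gate at the start.
- cube2_center (a point): Centre of one of five loose brown feed cubes, 18 x 16 x 16 mm, about 10 g, lying in the chute behind the gate at the start.
- cube3_center (a point): Centre of one of five loose brown feed cubes, 18 x 16 x 16 mm, about 10 g, lying in the chute behind the gate at the start.
- cube4_center (a point): Centre of one of five loose brown feed cubes, 18 x 16 x 16 mm, about 10 g, lying in the chute behind the gate at the start.
- seat_top (a point): Centre of the top of the rubber pad (68 mm across) in the snap holder on the fixed bench shaker (housing 180 x 180 mm), 85 mm above the bench, z up. The pot's underside belongs on it, at any yaw. The pot's bead must be pushed down past the clips: resistance starts with the underside about 14 mm above the pad, peaks at about 12 N, then drops suddenly 5 to 8 mm above the pad.
- clip0_nose (a point): Middle of one of the holder's four spring-clip noses, rounded steel bars 8 mm thick and 22 mm wide, standing evenly around the pad, centres 19 mm above the pad and 43 mm from its axis, each springing outwards by up to 8 mm.
- seat: The rubber pad of the snap holder, fixed to the shaker; its underside centre is its origin, 5 mm below seat_top.
- reagent: Bystander: brown reagent bottle, 64 mm across, 150 mm tall, origin at the centre of its underside. Leave it alone.
- jar: Bystander: capped specimen jar, 64 mm across, 68 mm tall, origin at the centre of its underside. Leave it alone.
- dropper: Bystander: small dropper bottle, 28 mm across, 60 mm tall, origin at the centre of its underside. Leave it alone.
Not all that is in view belongs to the job. There is more than one size of the pot; the one meant has the size given above.

How it is judged:
On the way, in this order (a step that is already met when the one before it is completed fails the run):
1. all five cubes caught in the pot while the robot holds it up off the bench (horizontal distance between each of cube0_center, cube1_center, cube2_center, cube3_center, cube4_center and pot_base below 0.04 m and z of cube0_center in the frame of pot between 0.018 and 0.065 m and z of cube1_center in the frame of pot between 0.018 and 0.065 m and z of cube2_center in the frame of pot between 0.018 and 0.065 m and z of cube3_center in the frame of pot between 0.018 and 0.065 m and z of cube4_center in the frame of pot between 0.018 and 0.065 m and height (world z) of pot_base above 0.01 m and contact force between the fingers and pot above 2 N), for 0.2 s.
2. the pot is snapped fully home in the clip holder and pressed down by the gripping robot (z of pot_base in the frame of seat_top between -0.004 and 0.0025 m and horizontal distance between pot_base and seat_top below 0.008 m and angle between pot's own z axis and vertical below 0.12 rad and contact force between pot and seat above 6 N and contact force between the fingers and pot above 2 N), for 0.5 s.
At the end, for the whole second after the job is handed in: The pot sits fully home in the clip holder (underside within 2.5 mm of the pad, within 8 mm of its centre, upright within 7 degrees) with all five cubes inside it, and the robot still grips it and presses it onto the pad with more than 6 N (all of step 2 and horizontal distance between each of cube0_center, cube1_center, cube2_center, cube3_center, cube4_center and pot_base below 0.04 m and z of cube0_center in the frame of pot between 0.018 and 0.065 m and z of cube1_center in the frame of pot between 0.018 and 0.065 m and z of cube2_center in the frame of pot between 0.018 and 0.065 m and z of cube3_center in the frame of pot between 0.018 and 0.065 m and z of cube4_center in the frame of pot between 0.018 and 0.065 m); the arm keeps its last pose, push and grip.
It fails at once if the reagent is pushed away or knocked over (distance of reagent from where it was at the start of the episode above 0.03 m or angle between reagent's own z axis and vertical above 0.5 rad).
It fails at once if the jar is pushed away or knocked over (distance of jar from where it was at the start of the episode above 0.03 m or angle between jar's own z axis and vertical above 0.5 rad).
It fails at once if the dropper is pushed away or knocked over (distance of dropper from where it was at the start of the episode above 0.03 m or angle between dropper's own z axis and vertical above 0.5 rad).
It also fails if it takes over 64 s, if anything falls off the work surface, if the arm or the gripper's body presses on something with over 40 N, if the wrist force passes 120 N, or if a joint passes its speed limit or range.

### The arm

A 6-joint arm with a two-finger parallel gripper is mounted at the origin on the work surface. World frame = base frame: x ahead of the robot, y to its left, z up, the work surface at z = 0. Lengths are in m, angles in rad, forces in N, time in s.
With the tool pointing down it reaches from about 0.275 to 0.875 m from the base axis. Payload 12.5 kg.
Tool frame: the origin (TCP) lies at the very end of the fingers, on their centre line; the grasp point (between the pads) lies 19 mm behind it; z points along the fingers, y is the line along which they close (so a half turn about z gives the same grasp; the last joint's range is limited). The gripper opens to 85 mm and grips with 20 to 120 N. Pads are 22 mm wide; open, the fingers measure 114 mm over their backs; the gripper's body (76 mm by 85 mm) begins 54 mm behind the grasp point. The pads swing forward as they close: fully open they stand 13 mm farther back than shut.
Start: joints at [-1.431, 0.351, 1.652, -0, 1.139, -0.085], TCP at [0.123, -0.536, 0.231] pointing down, gripper open.
Joint ranges: [-2.75, 2.75], [-0.79, 2.1], [0.01, 2.65], [-1.57, 4.71], [0.07, 3.14], [-2.87, 2.87]. Speed limits (rad/s): [2.22, 2.22, 2.79, 3.14, 3.14, 3.14].

### API

Orientations are given as a 3x3 rotation matrix whose columns are the frame's x, y, z axes.
In Python, from bench import manip gives the robot as it stands. Calls block until the motion is done:
- manip.move_ptp(position, orientation): joint-space move of the TCP to a pose.
- manip.move_l(position, attitude=None, max_speed=0.15): straight line of the TCP; attitude=None keeps the orientation; max_speed is the mean speed in m/s.
- manip.move_j(angles): joint-space move.
- manip.set_gripper(opening, effort=None): opening from 0.0 (shut) to 1.0 (fully open); effort is the grip in N (None keeps the last); returns when the fingers have stopped.
- manip.dwell(seconds).
- manip.inverse_kinematics(position, orientation): joint angles nearest the present ones, or None.
- manip.grab_frame(name): name is "side" or "top" or "wrist"; returns (picture, depth): 480x640x3 uint8, red, green, blue; 480x640 float32, m along the optical axis (not along the pixel's ray), 0 where there is no reading.
- manip.get_calibration(name): a dict with "camera_matrix" (3x3 intrinsics, pixels), "R" (3x3) and "t" (3): a world point X has camera coordinates R X + t. Camera axes: x right, y down, z forward; pixel columns grow to the right and rows downward; lengths in m; the calibration is good to about 2 mm. A picture is of the moment at which its call begins: read the wrist's pose just before it. get_calibration takes no time and is no camera call; for the wrist camera it gives the pose at the moment of the call.
A pose or a line that the arm cannot do raises manip.Unreachable and nothing moves.
- manip.sign_off(): hands the job in; it is judged then, once.
Trained networks look in the newest picture that a camera, given by its name, has taken for a name from the list of things; names that differ only in an ending like _2 or _b are one class to them, and where a whole thing is asked for, a point or a joint stands for the part that bears it (a point fixed in the world has none). Each returns a list of dicts, best first, with "confidence" (0 to 1); they miss things now and then, are a little off and sometimes report something else, mostly with a low value. They report only what shows in the picture. A call takes as long as a camera call. They do not tell look-alikes from the thing itself.
- manip.look_for(camera, name): "at" ([x, y, z] in m, in world coordinates, good to about 4 mm: the middle of the surface that is visible of it).
Readings, each from a call of its own:
- manip.current_time(): time.
- manip.current_qpos(): joint angles.
- manip.current_joint_vel(): joint speeds.
- manip.current_joint_torque(): joint torques, N m.
- manip.current_ee_pos(): TCP position.
- manip.current_tcp_rot(): TCP orientation.
- manip.current_force(): force on the tool from outside, world axes, zero at the start.
- manip.current_ft_torque(): the same for the moment, N m.
- manip.current_grip_width(): opening from 0.0 (shut) to 1.0 (fully open).
- manip.current_grip_force(): force on a finger pad.
Only numpy, scipy, OpenCV 4.12 (cv2) and the standard library are available. Lean on these libraries where they do the work, as an engineer would, in place of code of your own. Each camera call takes 0.05 s, during which the arm holds its last target. There are 200 camera calls.

## Working session

There is one attempt and no reset: what is moved stays moved. The work goes in short steps, each a Python script; the robot and the scene stay as the last script left them, time stands still between calls to the robot, and variables do not carry over. Pictures are saved under pics/ and viewed, at most 10 in all, crops included, and the job is handed in when it is done.

```bash
mkdir -p pics
python3 - <<'E'
from bench import manip
import cv2, numpy as np
for c in ("side","top"):
    im,d=manip.grab_frame(c); cv2.imwrite(f"pics/{c}0.png",im[:,:,::-1])
    k=manip.get_calibration(c); print(c,k["camera_matrix"].tolist(),np.round(k["R"],3).tolist(),np.round(k["t"],3))
    for n in ("pot","pot_grip","chute_lip","gate","gate_bar","seat_top","clip0_nose","seat","cube0_center","reagent","jar","dropper"):
        print(n,[(np.round(r["at"],3).tolist(),round(r["confidence"],2)) for r in manip.look_for(c,n)][:5])
print(manip.current_time())
E
```

```text
side [[501.9193763197026, 0.0, 324.67273234198433], [0.0, 501.9193763197026, 241.80893204119513], [0.0, 0.0, 1.0]] [[-0.959, -0.284, 0.016], [-0.192, 0.603, -0.774], [0.211, -0.745, -0.633]] [0.511 0.165 0.88 ]
pot [([0.305, -0.174, 0.067], 0.93), ([0.338, 0.03, 0.033], 0.76), ([0.464, -0.026, 0.042], 0.58)]
pot_grip [([0.342, 0.023, 0.033], 0.92), ([0.461, -0.023, 0.049], 0.73), ([0.592, 0.364, 0.164], 0.72), ([0.298, -0.178, 0.063], 0.65)]
chute_lip [([0.638, 0.371, 0.015], 0.95)]
gate [([0.573, 0.356, 0.094], 0.71)]
gate_bar [([0.573, 0.354, 0.094], 0.62)]
seat_top [([0.522, -0.293, 0.086], 0.8)]
clip0_nose [([0.462, -0.026, 0.043], 0.56)]
seat [([0.521, -0.298, 0.088], 0.76)]
cube0_center [([0.582, 0.356, 0.155], 0.59), ([0.574, 0.358, 0.091], 0.51)]
reagent []
jar [([0.64, -0.036, 0.064], 0.81), ([0.574, 0.356, 0.091], 0.21)]
dropper [([0.619, 0.038, 0.034], 0.7)]
top [[570.7023466341493, 0.0, 320.88662732924564], [0.0, 570.7023466341493, 241.85463118929172], [0.0, 0.0, 1.0]] [[-0.025, -1.0, -0.016], [-0.991, 0.027, -0.128], [0.129, 0.012, -0.992]] [0.059 0.536 1.065]
pot [([0.62, 0.029, 0.036], 0.68), ([0.586, 0.34, 0.153], 0.67), ([0.343, 0.021, 0.016], 0.65), ([0.3, -0.185, 0.026], 0.56)]
pot_grip [([0.305, -0.183, 0.025], 0.96), ([0.46, -0.034, 0.018], 0.94), ([0.341, 0.019, 0.015], 0.79)]
chute_lip [([0.664, 0.357, 0.01], 0.76), ([0.459, -0.034, 0.019], 0.17)]
gate [([0.577, 0.346, 0.099], 0.7), ([0.515, -0.296, 0.083], 0.6)]
gate_bar [([0.575, 0.35, 0.102], 0.74)]
seat_top [([0.517, -0.299, 0.091], 0.7)]
clip0_nose [([0.55, -0.263, 0.091], 0.71), ([0.465, -0.034, 0.017], 0.49), ([0.579, 0.363, 0.15], 0.44)]
seat [([0.516, -0.296, 0.084], 0.57)]
cube0_center [([0.573, 0.345, 0.099], 0.56)]
reagent [([0.695, 0.071, 0.101], 0.69), ([0.518, -0.297, 0.09], 0.32)]
jar [([0.642, -0.053, 0.065], 0.84)]
dropper [([0.622, 0.029, 0.035], 0.7)]
1.3
```

View pics/side0.png

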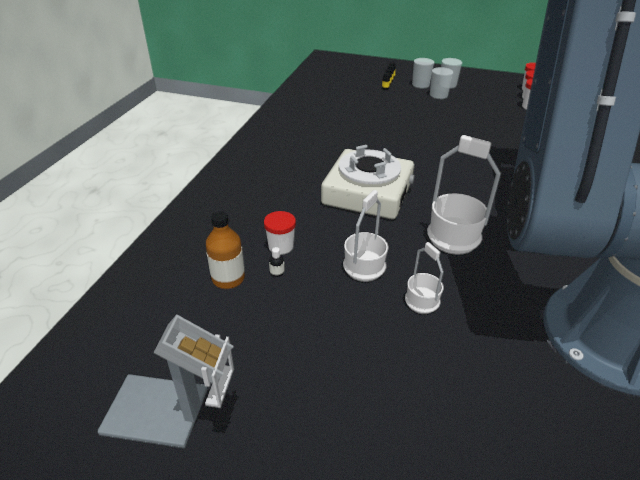

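View pics/top0.png

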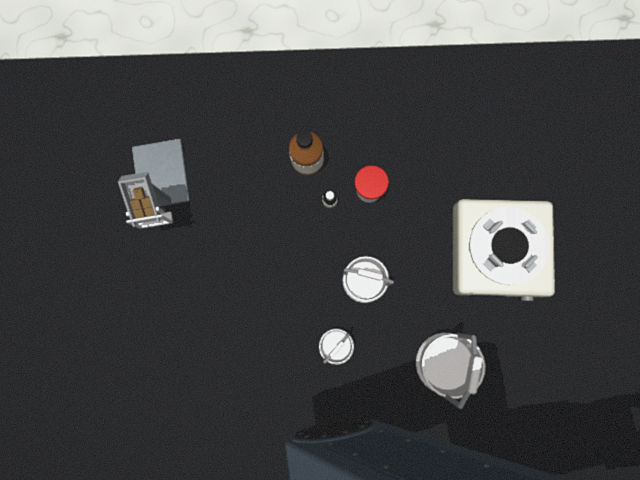

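The side picture shows the three pots: large at (458,215), medium at (365,255) and small at (424,292). The chute is at (200,360) and the holder at (370,167). In the top picture, the medium pot at (366,279) has a rim about 47 px wide, or roughly 84 mm, so it is the one meant. Next I'll measure the pot, chute and seat from depth.

```bash
cat > h.py <<'E'
from bench import manip
import numpy as np, cv2
def cloud(c):
    k=manip.get_calibration(c); im,d=manip.grab_frame(c)
    v,u=np.indices(d.shape); K=k["camera_matrix"]
    P=np.stack([(u-K[0,2])/K[0,0]*d,(v-K[1,2])/K[1,1]*d,d],-1)
    X=(P-k["t"])@k["R"]; m=d>0
    return X[m],im[m].astype(int)
def box(X,lo,hi): return ((X>lo)&(X<hi)).all(1)
def rect(p):
    r=cv2.minAreaRect(p[:,:2].astype(np.float32)*1000); return [np.round(q,1).tolist() for q in cv2.boxPoints(r)],np.round(r[1],1),round(r[2],1)
E
python3 - <<'E'
from h import *
for c in ("side","top"):
    X,C=cloud(c); print(c)
    for n,lo,hi in (("grip",(.38,-.12,.155),(.54,.06,.18)),("posts",(.38,-.12,.08),(.54,.06,.15)),("rim",(.38,-.12,.054),(.54,.06,.064)),("bead",(.38,-.12,.006),(.54,.06,.016)),
      ("plate",(.5,.2,.006),(.85,.5,.018)),("bar",(.5,.25,.08),(.65,.45,.097)),("trough",(.5,.2,.12),(.75,.5,.22)),("top",(.5,.2,.175),(.75,.5,.22)),("gateplate",(.5,.2,.1),(.65,.5,.16)),
      ("ring",(.4,-.4,.08),(.65,-.18,.1)),("clips",(.4,-.4,.102),(.65,-.18,.13)),("house",(.35,-.45,.03),(.7,-.1,.125))):
        p=X[box(X,lo,hi)]
        if len(p)>5: print(n,len(p),np.round(p.mean(0),4),np.round(p.min(0),3),np.round(p.max(0),3),rect(p))
    p=X[box(X,(.38,-.12,.155),(.54,.06,.18))]; q=p-p.mean(0); w,V=np.linalg.eigh(q[:,:2].T@q[:,:2]); print("gripaxis",V[:,1])
    # trough image crop
    im,_=manip.grab_frame(c); s=im[300:460,90:260] if c=="side" else im[130:250,100:220]
    cv2.imwrite(f"pics/ch_{c}.png",cv2.resize(s,None,fx=3.5,fy=3.5,interpolation=2)[:,:,::-1])
    np.savez(c+".npz",X=X,C=C)
E
```

```text
side
grip 213 [ 0.4624 -0.0288  0.1704] [ 0.453 -0.063  0.155] [ 0.473 -0.005  0.18 ] ([[448.1000061035156, -61.20000076293945], [458.70001220703125, -64.5], [476.79998779296875, -6.300000190734863], [466.29998779296875, -3.0]], array([60.9, 11.1]), 72.7)
posts 203 [ 0.464  -0.0286  0.1161] [ 0.448 -0.075  0.08 ] [0.478 0.009 0.15 ] ([[447.1000061035156, -74.30000305175781], [453.79998779296875, -76.30000305175781], [479.0, 7.699999809265137], [472.3999938964844, 9.699999809265137]], array([87.7,  6.9]), 73.3)
rim 364 [ 0.4619 -0.0348  0.0592] [ 0.422 -0.077  0.054] [0.504 0.009 0.064] ([[408.1000061035156, -13.800000190734863], [444.3999938964844, -90.5999984741211], [518.0, -55.900001525878906], [481.79998779296875, 20.899999618530273]], array([81.4, 84.9]), 25.3)
bead 105 [ 0.4586 -0.0075  0.0128] [ 0.395 -0.117  0.006] [0.529 0.007 0.016] ([[354.8999938964844, -59.5], [395.5, -117.30000305175781], [539.2000122070312, -16.200000762939453], [498.70001220703125, 41.5]], array([175.7,  70.6]), 35.1)
plate 4774 [0.6915 0.3763 0.0131] [0.618 0.236 0.006] [0.761 0.426 0.018] ([[615.2000
[... 4367 characters left out ...]
964844], [612.4000244140625, -269.3999938964844], [486.6000061035156, -203.6999969482422]], array([142.1, 141.9]), 62.4)
clips 296 [ 0.517  -0.3006  0.107 ] [ 0.475 -0.344  0.102] [ 0.56  -0.257  0.113] ([[472.1000061035156, -339.70001220703125], [555.5999755859375, -344.79998779296875], [560.7000122070312, -261.20001220703125], [477.1000061035156, -256.1000061035156]], array([83.8, 83.7]), 86.5)
house 9547 [ 0.5108 -0.2913  0.0726] [ 0.35  -0.394  0.03 ] [ 0.61  -0.158  0.125] ([[332.70001220703125, -377.1000061035156], [599.9000244140625, -399.0], [617.9000244140625, -180.3000030517578], [350.70001220703125, -158.39999389648438]], array([219.5, 268.1]), 85.3)
gripaxis [0.2831691 0.95907  ]
```

View pics/ch_side.png

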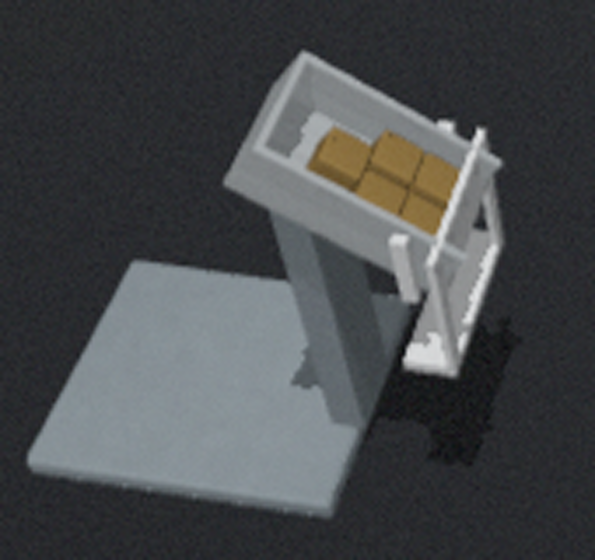

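View pics/ch_top.png

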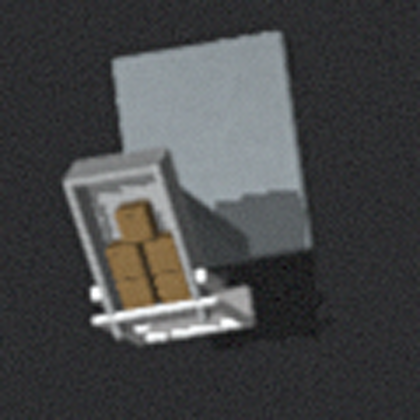

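The chute yaw is about 8.2° and its lip is near (0.575, 0.350). The five cubes show at the gate end of the trough. The pot is at about (0.464, -0.0355) with yaw -17°, and the seat at about (0.516, -0.2995). I'll go above the pot and check from the wrist camera.

```bash
cat >> h.py <<'E'
def ori(a,flip=0):
    a=np.radians(a)+np.pi*flip; z=np.array([0,0,-1.]); y=np.array([np.cos(a),np.sin(a),0]); return np.stack([np.cross(y,z),y,z],1)
def st(s=""): print(s,round(manip.current_time(),2),"tcp",np.round(manip.current_ee_pos(),4),"F",np.round(manip.current_force(),1),"grip",round(manip.current_grip_width(),3),round(manip.current_grip_force(),1))
E
python3 - <<'E'
from h import *
for c in ("side","top"):
    z=np.load(c+".npz"); X,C=z["X"],z["C"]
    w=(C.min(1)>185)
    for n,lo,hi in (("plate",(.5,.25,.135),(.62,.45,.165)),("bar",(.5,.25,.08),(.62,.45,.1))):
        p=X[w&box(X,lo,hi)]; print(c,n,len(p),np.round(p.mean(0),4),rect(p) if len(p)>5 else "")
for f in (0,1):
    print(f,[np.round(q,2) if (q:=manip.inverse_kinematics(p,ori(a,f))) is not None else None for p,a in (((.464,-.0355,.25),-17),((.549,.346,.2),8.2),((.516,-.2995,.25),-40),((.516,-.2995,.25),-17))])
f=min((0,1),key=lambda f:abs(manip.inverse_kinematics((.464,-.0355,.25),ori(-17,f))[5]))
manip.set_gripper(1.0,80)
manip.move_ptp((.464,-.0355,.27),ori(-17,f)); st(f)
X,C=cloud("wrist")
for n,lo,hi in (("grip",(.42,-.1,.158),(.51,.03,.185)),("gripup",(.42,-.1,.172),(.51,.03,.185)),("rim",(.40,-.1,.054),(.53,.03,.064))):
    p=X[box(X,lo,hi)]
    if len(p)>5: print(n,len(p),np.round(p.mean(0),4),np.round(p.min(0),3),np.round(p.max(0),3),rect(p))
print([(np.round(r["at"],3),r["confidence"]) for r in manip.look_for("wrist","pot_grip")])
E
```

```text
side plate 94 [0.5727 0.3536 0.1589] ([[565.2999877929688, 380.6000061035156], [573.7000122070312, 320.5], [589.7000122070312, 322.79998779296875], [581.2999877929688, 382.79998779296875]], array([16.1, 60.6]), 8.0)
side bar 132 [0.5751 0.364  0.0943] ([[564.2000122070312, 326.79998779296875], [580.9000244140625, 325.70001220703125], [585.0, 382.8999938964844], [568.2999877929688, 384.1000061035156]], array([57.4, 16.7]), 85.9)
top plate 90 [0.5743 0.3497 0.1565] ([[566.0, 378.5], [574.0999755859375, 318.79998779296875], [590.2999877929688, 321.0], [582.0999755859375, 380.70001220703125]], array([16.3, 60.2]), 7.8)
top bar 58 [0.5723 0.352  0.0917] ([[567.7000122070312, 378.6000061035156], [570.0999755859375, 326.20001220703125], [577.0, 326.5], [574.5999755859375, 378.8999938964844]], array([ 6.9, 52.5]), 2.6)
0 [array([-0.18,  0.17,  1.84, -0.  ,  1.13,  0.12]), array([ 0.49,  0.56,  1.41, -0.  ,  1.17,  0.35]), array([-0.6 ,  0.42,  1.5 , -0.  ,  1.22,  0.09]), array([-0.6 ,  0.42,  1.5 , -0.  ,  1.22, -0.31])]
1 [None, array([ 0.49,  0.56,  1.41, -0.  ,  1.17, -2.79]), None, array([-0.6 ,  0.42,  1.5 , -0.  ,  1.22,  2.83])]Traceback (most recent call last):
  File "<stdin>", line 9, in <module>
  File "<stdin>", line 9, in <lambda>
TypeError: 'NoneType' object is not subscriptable
```

Run:
```python
from h import *
manip.set_gripper(1.0,80)
manip.move_ptp((.464,-.0355,.27),ori(-17)); st()
X,C=cloud("wrist")
for n,lo,hi in (("grip",(.42,-.1,.158),(.51,.03,.185)),("gripup",(.42,-.1,.172),(.51,.03,.185)),("rim",(.40,-.1,.054),(.53,.03,.064))):
    p=X[box(X,lo,hi)]
    if len(p)>5: print(n,len(p),np.round(p.mean(0),4),np.round(p.min(0),3),np.round(p.max(0),3),rect(p))
print([(np.round(r["at"],3),r["confidence"]) for r in manip.look_for("wrist","pot_grip")])
```

```text
3.89 tcp [ 0.464  -0.0361  0.2699] F [ 0.6 -0.   0.1] grip 1.005 0.0
grip 753 [ 0.4639 -0.0336  0.1745] [ 0.454 -0.057  0.158] [ 0.473 -0.014  0.178] ([[452.6000061035156, -54.400001525878906], [462.1000061035156, -57.20000076293945], [474.70001220703125, -15.5], [465.1000061035156, -12.699999809265137]], array([43.5, 10. ]), 73.2)
gripup 677 [ 0.4634 -0.0354  0.1757] [ 0.454 -0.057  0.172] [ 0.473 -0.016  0.178] ([[452.6000061035156, -54.29999923706055], [462.1000061035156, -57.20000076293945], [474.0, -17.899999618530273], [464.3999938964844, -15.0]], array([41.1, 10. ]), 73.2)
rim 726 [ 0.4629 -0.0376  0.0586] [ 0.421 -0.078  0.054] [0.504 0.006 0.061] ([[405.0, -27.600000381469727], [453.70001220703125, -94.5], [520.7000122070312, -45.70000076293945], [472.0, 21.200000762939453]], array([82.9, 82.8]), 36.0)
[(array([0.338, 0.022, 0.022]), 0.88), (array([ 0.469, -0.036,  0.029]), 0.73), (array([ 0.311, -0.193,  0.046]), 0.71)]
```

Run:
```python
from h import *
R=ori(-16.8)
manip.move_l((.4635,-.0355,.146),R,.1); st("down")
manip.set_gripper(0,80); st("closed")
p=manip.current_ee_pos()
manip.move_l((p[0],p[1],.146+.06)); st("lift")
X,C=cloud("side")
q=X[box(X,(.38,-.12,.112),(.54,.06,.124))]; print("rim",np.round((q.min(0)+q.max(0))/2,4))
im,_=manip.grab_frame("side"); cv2.imwrite("pics/lift.png",im[100:400,150:550,::-1])
```

```text
down 5.38 tcp [ 0.4638 -0.0355  0.1465] F [-0.4  0.1  0. ] grip 1.0 0.0
closed 6.07 tcp [ 0.4636 -0.0355  0.1462] F [-0.5 -0.5  2.6] grip 0.1 78.6
lift 6.62 tcp [ 0.4632 -0.0354  0.2053] F [ 0.4 -0.  -2. ] grip 0.103 78.0
rim [ 0.4625 -0.0346  0.118 ]
```

View pics/lift.png

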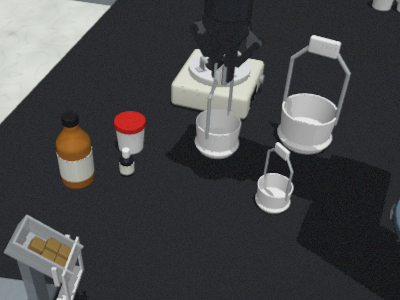

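The pot hangs upright in the gripper at crop (218,130), clear of the bench. Next it goes under the gate.

Run:
```python
from h import *
R=ori(8.0); c=np.array([np.cos(np.radians(8)),np.sin(np.radians(8))]); lip=np.array([.5752,.350])
def at(x,b): return (*(lip+x*c),b+.146)
manip.move_ptp(at(-.13,.06),R)
manip.move_l(at(-.13,.014),None,.15)
manip.move_l(at(-.026,.014),None,.12); st("under")
manip.move_l(at(-.026,.030),None,.06); st("b30")
for b in (.04,.05,.056,.058,.059):
    manip.move_l(at(-.026,b),None,.04); st(b)
    if manip.current_force()[2]<-12: break
manip.dwell(.7); st()
im,_=manip.grab_frame("side"); im2,_=manip.grab_frame("top")
cv2.imwrite("pics/gate.png",np.hstack([cv2.resize(im[270:440,120:280],(400,425)),cv2.resize(im2[110:260,80:230],(400,425))])[:,:,::-1])
```

```text
under 9.57 tcp [0.549  0.3464 0.1601] F [-0.7 -0.4 -1.5] grip 0.102 77.9
b30 9.98 tcp [0.5496 0.3465 0.1767] F [-0.5  0.  -1.2] grip 0.102 78.1
0.04 10.38 tcp [0.5496 0.3465 0.1863] F [ 0.2  0.  -2.1] grip 0.106 78.1
0.05 10.78 tcp [0.5495 0.3464 0.1962] F [ 0.   0.2 -2.1] grip 0.103 79.5
0.056 11.08 tcp [0.5496 0.3465 0.2023] F [-0.4 -0.1 -2.4] grip 0.105 79.5
0.058 11.33 tcp [0.5495 0.3464 0.2041] F [-0.8 -0.2 -1.7] grip 0.104 79.5
0.059 11.58 tcp [0.5495 0.3464 0.205 ] F [ 0.2  0.1 -2. ] grip 0.098 79.5
 12.28 tcp [0.5495 0.3464 0.205 ] F [ 0.3 -0.1 -2.8] grip 0.106 79.5
```

View pics/gate.png

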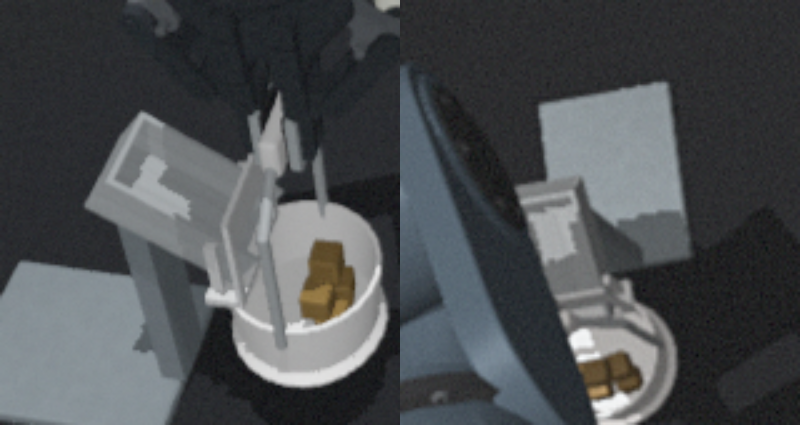

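The trough is empty and a pile of cubes is in the pot, at about (325,285) in the left half. I'll lower the pot, pull it out and count them.

Run:
```python
from h import *
c=np.array([np.cos(np.radians(8)),np.sin(np.radians(8))]); lip=np.array([.5752,.350])
def at(x,b): return (*(lip+x*c),b+.146)
manip.move_l(at(-.026,.014),None,.08); st()
manip.move_l(at(-.15,.014),None,.12)
manip.move_l(at(-.15,.10),None,.15); st()
im,_=manip.grab_frame("side"); im2,_=manip.grab_frame("top")
print(len(manip.look_for("side","cube0_center")))
cv2.imwrite("pics/out.png",np.hstack([cv2.resize(im[240:440,130:330],(400,400)),cv2.resize(im2[150:300,80:230],(400,400))])[:,:,::-1])
```

```text
13.09 tcp [0.5497 0.3465 0.1602] F [ 0.5 -0.3 -1. ] grip 0.102 79.6
 15.0 tcp [0.4264 0.3289 0.2451] F [-1.5 -0.8 -2.1] grip 0.099 79.6
1
```

View pics/out.png

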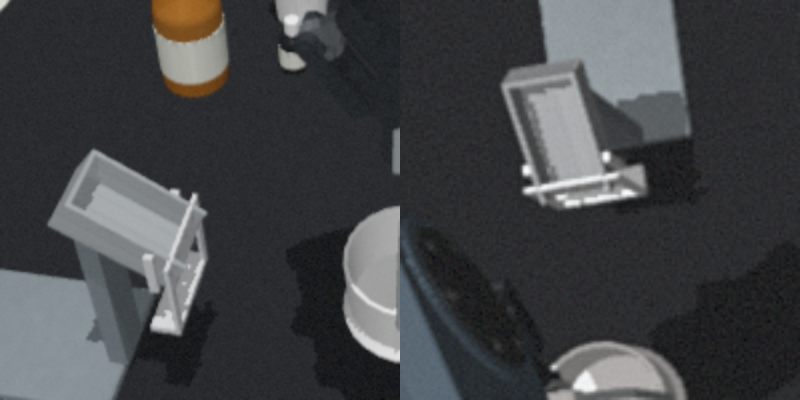

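The chute is empty with the gate shut, and there are no cubes on the bench, so all five must be in the pot. I'll carry it above the holder and check the alignment.

Run:
```python
from h import *
p=manip.current_ee_pos()
manip.move_l((p[0],p[1],.146+.16),None,.2)
manip.move_l((.43,.05,.146+.16),ori(-10),.2)
manip.move_l((.516,-.2995,.146+.14),ori(-30),.2); st()
for c in ("side","top"):
    X,C=cloud(c)
    q=X[box(X,(.44,-.38,.193),(.60,-.22,.206))]; print(c,"rim",len(q),np.round((q.min(0)+q.max(0))/2,4),np.round(np.ptp(q,axis=0),3),"ztop",np.round(np.percentile(q[:,2],[50,95,99]),4))
    m,r=cv2.minEnclosingCircle(q[:,:2].astype(np.float32)); print(m,r)
im,_=manip.grab_frame("side"); im2,_=manip.grab_frame("top")
cv2.imwrite("pics/seat.png",np.hstack([cv2.resize(im[60:260,280:480],(400,400)),cv2.resize(im2[150:350,400:600],(400,400))])[:,:,::-1])
```

```text
19.09 tcp [ 0.516  -0.2989  0.2862] F [-0.3 -0.1 -1.1] grip 0.103 79.6
side rim 396 [ 0.516  -0.2972  0.1995] [0.084 0.089 0.013] ztop [0.1987 0.2033 0.2049]
(0.5154656767845154, -0.2983972728252411) 0.045871928334236145
top rim 332 [ 0.5168 -0.2912  0.1994] [0.083 0.066 0.013] ztop [0.1987 0.203  0.2043]
(0.51714688539505, -0.2981431782245636) 0.042149707674980164
```

View pics/seat.png

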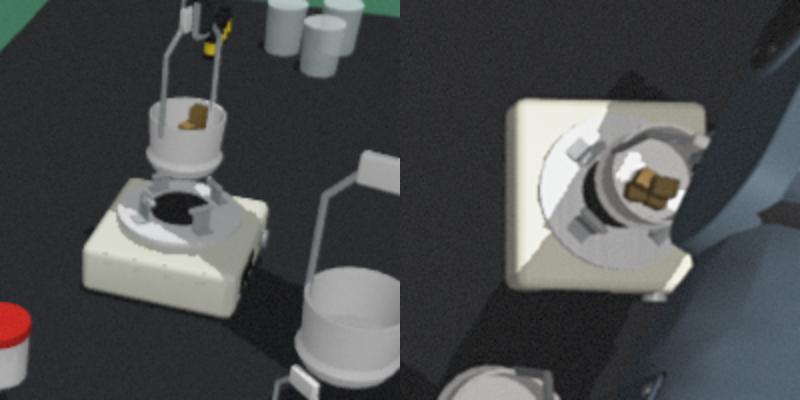

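The pot hangs centred over the holder, within about 1 mm, with the cubes inside. I'll press down in steps, watching the force.

Run:
```python
from h import *
def go(h,v): manip.move_l((.516,-.2995,.146+.085+h),None,v)
go(.018,.1); st("18")
h=.016
while h>-.012:
    go(h,.03); f=manip.current_force()[2]; st(round(h,4))
    if h<.004 and f>13: break
    if f>30: break
    h-=.002 if h>.003 else .0007
manip.dwell(.3); st("end")
```

```text
18 19.81 tcp [ 0.5161 -0.2996  0.2493] F [-0.   0.5 -1.3] grip 0.102 79.6
0.016 20.06 tcp [ 0.5161 -0.2995  0.2474] F [-0.1  0.5 -2.5] grip 0.099 79.6
0.014 20.31 tcp [ 0.5161 -0.2995  0.2451] F [-0.5 -0.6 -1. ] grip 0.105 79.7
0.012 20.56 tcp [ 0.5163 -0.2997  0.2434] F [0.4 0.2 3.4] grip 0.105 80.4
0.01 20.81 tcp [ 0.5162 -0.2996  0.2413] F [ 0.5 -0.7  2.7] grip 0.105 80.4
0.008 21.06 tcp [ 0.5157 -0.2993  0.2383] F [ 0.3  0.  -2.3] grip 0.103 79.4
0.006 21.31 tcp [ 0.5154 -0.2991  0.2356] F [  0.2  -0.4 -11.3] grip 0.106 78.1
0.004 21.56 tcp [ 0.5156 -0.2993  0.234 ] F [  0.8  -0.6 -13.5] grip 0.104 77.8
0.002 21.81 tcp [ 0.5159 -0.2994  0.2328] F [  0.9  -0.1 -10.3] grip 0.102 78.3
0.0013 22.06 tcp [ 0.5161 -0.2995  0.2326] F [-0.4 -0.6 -6.1] grip 0.104 79.0
0.0006 22.31 tcp [ 0.5161 -0.2996  0.2319] F [ 0.5 -0.6 -2.1] grip 0.1 79.4
-0.0001 22.56 tcp [ 0.5161 -0.2996  0.2312] F [0.2 0.7 0.1] grip 0.101 79.9
-0.0008 22.81 tcp [ 0.5163 -0.2997  0.2312] F [-1.5  1.2  5.3] grip 0.104 80.8
-0.0015 23.06 tcp [ 0.5164 -0.2998  0.2312] F [-3.4  1.9 10.9] grip 0.1 81.6
-0.0022 23.31 tcp [ 0.5166 -0.2999  0.2312] F [-3.7  2.7 15.2] grip 0.105 82.5
end 23.61 tcp [ 0.5166 -0.2999  0.2312] F [-4.   3.  16.1] grip 0.109 82.5
```

Run:
```python
from h import *
manip.dwell(.6); st()
X,C=cloud("side"); q=X[box(X,(.44,-.38,.138),(.60,-.22,.152))]; print(cv2.minEnclosingCircle(q[:,:2].astype(np.float32)),np.percentile(q[:,2],[50,95]))
im,_=manip.grab_frame("side"); im2,_=manip.grab_frame("top")
cv2.imwrite("pics/home.png",np.hstack([cv2.resize(im[60:260,280:480],(400,400)),cv2.resize(im2[150:350,400:600],(400,400))])[:,:,::-1])
```

```text
24.21 tcp [ 0.5166 -0.2999  0.2312] F [-4.2  2.5 15. ] grip 0.102 82.5
((0.5130645632743835, -0.29908695816993713), 0.04544574022293091) [0.14406738 0.14939765]
```

View pics/home.png

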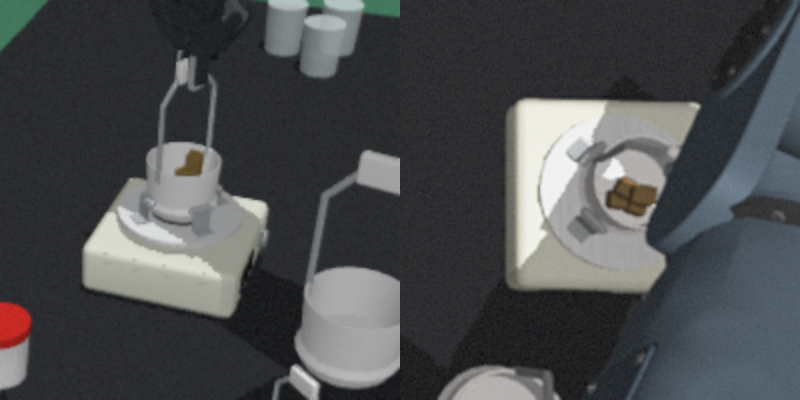

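The pot sits level inside the clips with the cubes in it, pressed down with about 15 N. I'm handing in now.

```bash
python3 -c "
from bench import manip
print(manip.sign_off())"
```

```text
the job is handed in; nothing more can be done
None
```

The job is handed in: the chute emptied into the pot with no cubes seen on the bench, and the pot snapped home in the holder, still gripped and pressed down at about 15 N rather than 12 N; the judge's verdict wasn't shown.

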